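# Slide a serving board out of its rack and stack it

## Task

Slide the pale serving board along the low dark rack, out over either open end, until at least a third of it hangs over, then grip the overhanging part by its sides and lay it squarely on top of the stack of two like boards, lengthwise along them. Do not let the board fall onto the worktop, keep the stack together and leave the other things on the worktop where they are.

Things in the scene. Friction and masses are not known exactly. Their poses are not given: they have to be found in the camera images.
- board_center (a point): Centre (half-way up) of the pale wooden serving board with two dark inlaid strips, 150 x 60 x 12 mm, about 70 g (it varies), loose. Its x axis runs along the 150 mm length, y across the 60 mm width, z is up. It starts lying in the rack, lengthwise along it, so its sides are hidden between the lips; it slides freely. Either way round along x is the same.
- rack_floor (a point): Centre of the upper face of the floor of a low dark wooden rack, fixed to the worktop; the floor stands 45 mm above the worktop, nothing but the worktop is below its ends. The rack is a straight channel along its x axis: floor 190 mm long (ends at x = -95 and +95 mm, both open), 68 mm wide between two lips 10 mm thick that rise 22 mm above the floor (10 mm above the board lying there) along the full length. 88 mm wide overall. z is up. The board may be slid out of either end.
- stack_top_center (a point): Centre (half-way up) of the upper one of two stacked medium-brown boards, each of the same size and weight as the pale one, loose; it lies 18 mm above the worktop (stack 24 mm high) and x runs along its length. Target: the pale board goes on top of it. The stack lies on the rack's left or on its right; the rack and the stack both lie roughly along the y direction of the world, each turned up to about 0.3 rad.
- stack_low_center (a point): Centre of the lower board of the stack, directly beneath the upper one.
- timer: Kitchen timer, green and white, 65 mm across and 58 mm high, loose bystander behind the work; origin under its centre.
- mug: Decorated mug, 92 x 127 x 95 mm, loose bystander; origin under its centre.
- tin: Flat round food tin, 86 mm across, 40 mm high, loose bystander; origin under its centre.
- garlic: Garlic bulb, 50 mm across, loose bystander; origin under its centre.
- board: The pale board's  origin at the centre of its underside, axes as for its centre.

How it is judged:
By the outcome, as a careful person would: the job done as asked, in the order asked, and still so for the second after the job is handed in, with the robot touching nothing.
It also fails if it takes over 48 s, if anything falls off the work surface, if the arm or the gripper's body presses on something with over 40 N, if the wrist force passes 120 N, or if a joint passes its speed limit or range.

## Robot

A 7-joint arm with a two-finger parallel gripper is mounted at the origin on a cart in front of the work surface, level with it; the furniture and walls round the work are solid. World frame = base frame: x ahead of the robot, y to its left, z up, the work surface at z = 0. Lengths are in m, angles in rad, forces in N, time in s.
With the tool pointing down it reaches from about 0.4 to 0.85 m from the base axis. Payload 4.5 kg.
Tool frame: the origin (TCP) lies between the finger pads; the fingertips stand 11 mm ahead of it and the grasp point (between the pads) lies 8 mm behind it; x points along the fingers, z is the direction in which the jaws open and shut, and the axes are right-handed (so a half turn about x gives the same grasp; the last joint's range is limited). The gripper opens to 88 mm and grips with 3 to 60 N. Pads are 18 mm wide; open, the fingers measure 123 mm over their backs; the gripper's body (75 mm by 187 mm) begins 45 mm behind the grasp point.
Start: joints at [1.317, 0.689, -0.195, 1.565, 0.157, 0.902, -0.215], TCP at [0.177, -0.599, 0.25] pointing down, gripper open.
Joint ranges: [-3.01, 3.01], [-0.46, 2.08], [-1.47, 1.51], [0.13, 2.56], [-1, 4.14], [0.04, 2.09], [-2.66, 2.66]. Speed limits (rad/s): [2.57, 2.57, 3.14, 3.14, 3.14, 3.14, 3.14].

## Interface

Orientations are given as [roll, pitch, yaw] about the fixed x, y, z axes, in that order (R = Rz(yaw) Ry(pitch) Rx(roll)).
In Python, from station import bot, viewer gives the robot as it stands.
- The arm moves only by the tool servo_tool, never from a script. Its argument "moves" is a list of rows, each a list of 7 numbers: the shift along the world's x, y, z in units of 15 cm (1.0 is 15 cm), then the turn, a rotation vector about the world's x, y, z in units of 360 degrees (1.0 is 360 degrees), then the opening, from -1 (shut) to 1 (fully open), so that 0 is half open. In form: [[tx, ty, tz, ax, ay, az, grip], ...]. A call has 1 to 5 rows; each row is the pose to reach, as a shift and turn from the pose commanded when the call began, turning the shorter way round; what a row does not reach only later rows make up. A row lasts 1/10 s, in which the tool goes at most 50 mm and 8.59 degrees, less where a joint would pass 70% of its speed; a pose out of reach is approached as far as the arm can. A call with a number of a shift or a turn outside -1 to 1 is refused whole. A call with a gripper value outside its range is refused whole. The fingers move at their own pace and stop on an object; the grip force is fixed at half the most. Time passes only in rows, so rows that repeat a pose let the fingers close. It gives the time, the measured TCP pose, the force and the opening at its end, in the units of the state.
- bot.get_obs(): the state, without advancing time (a new reading comes with each control period).
- viewer.read_camera(name): name is "scene" or "top"; returns a dict with "color" (384x512x3 uint8, red, green, blue), "fov_y" (degrees; the focal length in pixels is half the picture's height over the tangent of half this angle, whatever the lens; pixels are square), "cx", "cy" (the principal point, pixels), "k1" (the pictures are not rectified: a ray, as slopes to the right and down, at radius r is drawn at 1 + k1 r^2 times it, then the intrinsics apply), "T" (4x4, takes a point from camera to world coordinates). Camera axes: x right, y down, z forward; pixel columns grow to the right and rows downward; lengths in m; the calibration is good to about 2 mm. A picture is of the moment at which its call begins. There is no depth.
- bot.sign_off(): hands the job in, once; it reports no verdict.
The state is a dict: "time": time; "joints": joint angles; "dq": joint speeds; "joint_efforts": joint torques, N m; "position": TCP position; "orientation": TCP orientation; "force": force on the tool from outside, world axes, zero at the start; "ft_torque": the same for the moment, N m; "finger_gap": finger opening in m.
Only numpy, scipy, OpenCV 4.12 (cv2) and the standard library are available. Lean on these libraries where they do the work, as an engineer would, in place of code of your own. Each camera call takes 0.05 s, during which the arm holds its last target.

## Working session

There is one attempt and no reset: what is moved stays moved. The work goes in short steps, Python scripts to look and compute and a tool call to move; the robot and the scene stay as the last step left them, time stands still between calls to the robot, and variables do not carry over. Pictures are saved under pics/ and viewed, and the job is handed in when it is done.

Besides the shell and the picture viewer there is one more tool, called after "Request:" by a JSON object that holds its "method" and its "body". servo_tool: Moves the arm, as the interface text tells. Its arguments: {"type":"object","properties":{"moves":{"type":"array"}},"required":["moves"]}

```bash
ls; mkdir -p pics; python3 - <<'E'
from station import bot, viewer
import cv2
o=bot.get_obs(); print({k:o[k] for k in ('time','position','orientation','finger_gap','force')})
for n in('scene','top'):
    c=viewer.read_camera(n); cv2.imwrite(f'pics/{n}0.png',c['color'][:,:,::-1]); print(n,c['fov_y'],c['cx'],c['cy'],c['k1'],c['T'])
E
```

```text
pics
{'time': 0.0, 'position': array([ 0.17715882, -0.59871573,  0.24892104]), 'orientation': array([-3.05796636,  1.56893787,  1.94229123]), 'finger_gap': 0.08813187119177311, 'force': array([ 0.48671863,  0.13076937, -0.30038745])}
scene 46.40304288115837 256.5706412969653 189.33512050009557 -0.12444099597089732 [[ 0.99886527 -0.02149292  0.0424997   0.54848818]
 [-0.04700894 -0.5880501   0.80745727 -0.62705839]
 [ 0.00763734 -0.80853889 -0.58839318  0.56702692]
 [ 0.          0.          0.          1.        ]]
top 56.96514639665634 259.5119694983768 189.68993389124273 -0.09784450138906621 [[ 0.0244788  -0.9969321   0.07434493  0.51420244]
 [-0.99967281 -0.02496233 -0.00558156  0.064537  ]
 [ 0.00742026 -0.07418398 -0.99721697  0.9142277 ]
 [ 0.          0.          0.          1.        ]]
```

View pics/scene0.png

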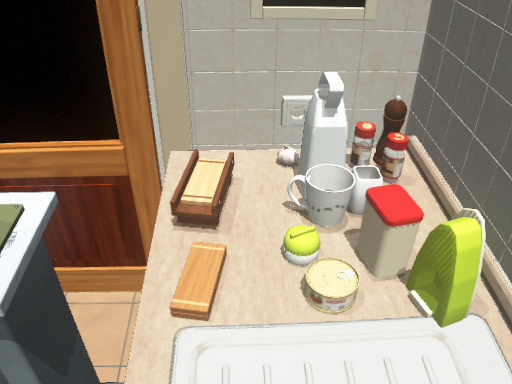

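View pics/top0.png

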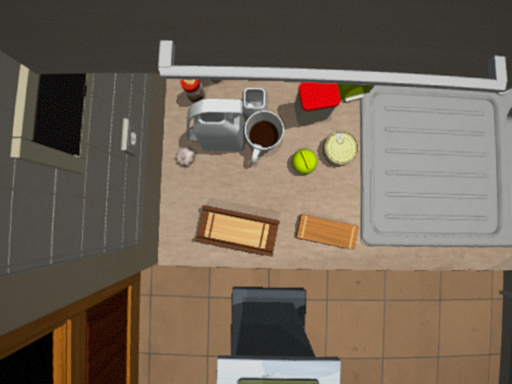

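The top view shows the rack near (237,230) with the pale board in it, and the stack near (327,232). The mug, timer and tin lie further from the robot. Next I measure.

```bash
cat > h.py <<'E'
import numpy as np, cv2
from station import bot, viewer
def cam(n):
    c=viewer.read_camera(n); h=c['color'].shape[0]
    c['f']=h/2/np.tan(np.radians(c['fov_y']/2)); return c
def rays(c,px):
    px=np.atleast_2d(np.asarray(px,float)); d=(px-[c['cx'],c['cy']])/c['f']
    rd=np.linalg.norm(d,axis=1,keepdims=True); r=rd.copy()
    for _ in range(30): r=rd/(1+c['k1']*r*r)
    s=d*np.where(rd>0,r/np.maximum(rd,1e-9),1)
    v=np.c_[s,np.ones(len(s))]@c['T'][:3,:3].T
    return c['T'][:3,3],v
def onz(c,px,z):
    o,v=rays(c,px); t=(z-o[2])/v[:,2]; return o+v*t[:,None]
def proj(c,P):
    P=np.atleast_2d(np.asarray(P,float)); q=(P-c['T'][:3,3])@c['T'][:3,:3]; s=q[:,:2]/q[:,2:]
    r2=(s**2).sum(1,keepdims=True); return s*(1+c['k1']*r2)*c['f']+[c['cx'],c['cy']]
def rect(P):
    (cx,cy),(w,h),a=cv2.minAreaRect((P[:,:2]*1000).astype(np.float32))
    b=cv2.boxPoints(((cx,cy),(w,h),a)); e=b[1]-b[0],b[2]-b[1]
    l=max(e,key=np.linalg.norm); yaw=np.arctan2(l[1],l[0])%np.pi
    return np.array([cx,cy]),sorted((w,h)),yaw
def save(c,name,box=None,k=1):
    im=c['color'][:,:,::-1]
    if box: x0,y0,x1,y1=box; im=im[y0:y1,x0:x1]
    cv2.imwrite('pics/'+name,cv2.resize(im,None,fx=k,fy=k,interpolation=cv2.INTER_CUBIC))
E
python3 - <<'E'
from h import *
c=cam('top'); save(c,'top1.png',(180,190,380,270),4)
s=cam('scene'); save(s,'scene1.png',(150,140,260,330),3)
h=cv2.cvtColor(c['color'],cv2.COLOR_RGB2HSV)
for p in [(237,230),(210,226),(202,230),(237,212),(327,232),(310,222),(345,235),(285,232),(225,235)]: print(p,h[p[1],p[0]],c['color'][p[1],p[0]])
E
```

```text
(237, 230) [ 18 119 222] [222 180 118]
(210, 226) [ 14 136 165] [165 119  77]
(202, 230) [ 12 174 117] [117  68  37]
(237, 212) [ 13 118 112] [112  82  60]
(327, 232) [ 15 170 177] [177 118  59]
(310, 222) [ 15 170 183] [183 122  61]
(345, 235) [ 15 176 190] [190 124  59]
(285, 232) [ 15  72 181] [181 156 130]
(225, 235) [ 20 115 222] [222 188 122]
```

View pics/top1.png

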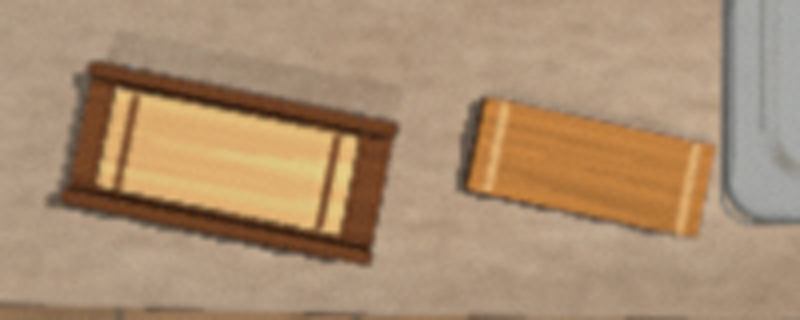

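View pics/scene1.png

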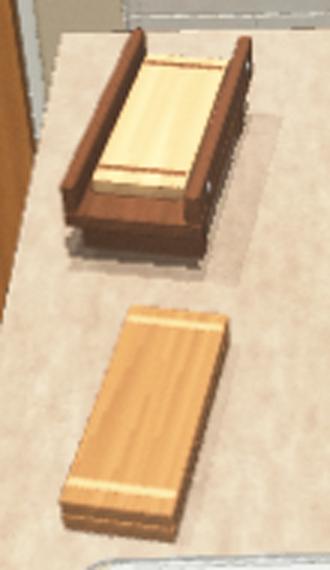

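```bash
python3 - <<'E'
from h import *
c=cam('top')
def full(p): return np.array([180,190])+(np.array(p,float)+.5)/4-.5
for n,p,z in [('rack',[(92,62),(398,125),(370,265),(62,203)],.067),('stack',[(487,98),(714,145),(695,238),(473,190)],.024),('board',[(113,87),(358,138),(342,235),(95,188)],.057)]:
    P=onz(c,full(p),z); 
    e=np.roll(P,-1,0)-P
    print(n,P[:,:2].round(4).tolist(),'c',P.mean(0).round(4),'len',np.linalg.norm(e,axis=1).round(4),'yaw',np.arctan2(e[:,1],e[:,0]).round(3))
h=cv2.cvtColor(c['color'],cv2.COLOR_RGB2HSV)
m=cv2.inRange(h,(10,140,140),(22,255,255)); m2=np.zeros_like(m); m2[205:255,290:365]=m[205:255,290:365]
q=cv2.inRange(h,(12,60,190),(25,160,255)); 
m2[205:255,290:365]|=q[205:255,290:365]
k=max(cv2.findContours(m2,0,cv2.CHAIN_APPROX_NONE)[0],key=cv2.contourArea)[:,0]
print('stack mask',rect(onz(c,k,.024)))
m=cv2.inRange(h,(13,90,200),(26,160,255)); m3=np.zeros_like(m); m3[200:260,190:285]=m[200:260,190:285]
m3=cv2.morphologyEx(m3,cv2.MORPH_CLOSE,np.ones((5,5)))
k=max(cv2.findContours(m3,0,cv2.CHAIN_APPROX_NONE)[0],key=cv2.contourArea)[:,0]
print('board mask',rect(onz(c,k,.057)))
s=cam('scene')
def f2(p): return np.array([150,140])+(np.array(p,float)+.5)/3-.5
for n,p,z in [('stack',[(130,306),(230,320),(178,524),(60,502)],.024),('board',[(147,55),(226,62),(184,192),(95,180)],.057)]:
    P=onz(s,f2(p),z); 
    e=np.roll(P,-1,0)-P
    print('scene',n,P[:,:2].round(4).tolist(),'c',P.mean(0).round(4),'len',np.linalg.norm(e,axis=1).round(4),'yaw',np.arctan2(e[:,1],e[:,0]).round(3))
for n,px in [('sinkedge',(361,235)),('counter front',(237,268)),('wall',(160,230))]: print(n,onz(c,px,0))
for n,px,z in [('mug',(265,155),.09),('timer',(305,172),.04),('garlic',(186,157),.02)]: print(n,onz(c,px,z))
o=bot.get_obs();print(o['time'])
E
```

```text
rack [[0.5369, 0.1952], [0.5039, 0.0111], [0.4204, 0.026], [0.4523, 0.2103]] c [0.4784 0.1107 0.067 ] len [0.187  0.0848 0.1871 0.0859] yaw [-1.748  2.966  1.399 -0.177]
stack [[0.5216, -0.0473], [0.495, -0.1922], [0.4363, -0.1807], [0.4638, -0.0395]] c [ 0.4792 -0.1149  0.024 ] len [0.1473 0.0598 0.1438 0.0583] yaw [-1.752  2.948  1.379 -0.134]
board [[0.5223, 0.1835], [0.4953, 0.0345], [0.4369, 0.0428], [0.4612, 0.1924]] c [0.4789 0.1133 0.057 ] len [0.1514 0.059  0.1516 0.0618] yaw [-1.75   3.001  1.41  -0.145]
stack mask (array([ 478.2567749, -119.3609848]), [58.79429626464844, 158.38755798339844], np.float32(1.3789264))
board mask (array([479.09124756, 112.82888031]), [57.478782653808594, 147.0147705078125], np.float32(1.3986096))
scene stack [[0.4672, -0.0358], [0.5266, -0.0499], [0.5014, -0.1976], [0.4408, -0.1819]] c [ 0.484  -0.1163  0.024 ] len [0.061  0.1498 0.0626 0.1485] yaw [-0.233 -1.74   2.889  1.392]
scene board [[0.4667, 0.1914], [0.5232, 0.1799], [0.4988, 0.0308], [0.4425, 0.0451]] c [0.4828 0.1118 0.057 ] len [0.0577 0.1511 0.058  0.1483] yaw [-0.201 -1.733  2.894  1.407]
sinkedge [[ 0.47099586 -0.20696238  0.        ]]
counter front [[0.37989243 0.11212812 0.        ]]
wall [[0.47137405 0.31423125 0.        ]]
mug [[0.65788272 0.04900676 0.09      ]]
timer [[ 0.62643862 -0.0526718   0.04      ]]
garlic [[0.66007315 0.24977669 0.02      ]]
0.3
```

```bash
cat >> h.py <<'E'
from scipy.spatial.transform import Rotation as Rn
def Rtgt(yaw,flip):
    x=np.array([0,0,-1.]); z=np.array([-np.sin(yaw),np.cos(yaw),0])*(1 if not flip else -1)
    return Rn.from_matrix(np.c_[x,np.cross(z,x),z])
def turn(cur,tgt): return (tgt*cur.inv()).as_rotvec()
def cur():
    o=bot.get_obs(); return o,Rn.from_euler('xyz',o['orientation'])
E
python3 - <<'E'
from h import *
o,R=cur(); print(R.as_matrix().round(3)); print(o['joints'])
for f in (0,1): print(f,(turn(R,Rtgt(1.397,f))/2/np.pi).round(4))
u=np.array([np.cos(1.397),np.sin(1.397)])
for d in(.091,): print(np.array([.4795,.1115])+d*u, )
E
```

```text
[[-0.     0.959  0.284]
 [ 0.001  0.284 -0.959]
 [-1.    -0.    -0.001]]
[ 1.31679497  0.68942131 -0.19456061  1.56562026  0.15729238  0.90250901
 -0.21511519]
0 [-1.000e-04  1.000e-04 -3.235e-01]
1 [-1.000e-04 -1.000e-04  1.765e-01]
[0.49523597 0.20112912]
```

Request:
{"method": "servo_tool", "body": {"moves": [[0.2,0.2,0,0,0,0.016,-1],[0.4,0.4,0,0,0,0.032,-1],[0.6,0.6,0,0,0,0.048,-1],[0.8,0.8,0,0,0,0.064,-1],[1,1,0,0,0,0.08,-1]]}}

```text
time: 0.8
position: [0.3284, -0.4481, 0.2499]
orientation: [-0.136, 1.57, -0.912]
force: [-0.7, -1.2, -0.1]
finger_gap: 0.0503
```

```bash
python3 -c "
from h import *
o,R=cur();print(o['time'],o['position'],o['joints'].round(2),o['finger_gap'],turn(R,Rtgt(1.397,1))/2/np.pi)"
```

```text
0.8 [ 0.32843128 -0.44808198  0.24985399] [ 1.05  0.61 -0.33  1.77  0.26  0.8  -0.17] 0.05027872145335983 [3.64239466e-05 5.20227784e-05 9.58980585e-02]
```

Request:
{"method": "servo_tool", "body": {"moves": [[0.15,0.2,0,0,0,0.019,-1],[0.3,0.4,0,0,0,0.038,-1],[0.45,0.6,0,0,0,0.057,-1],[0.6,0.8,0,0,0,0.076,-1],[0.75,1,0,0,0,0.096,-1]]}}

```text
time: 1.3
position: [0.4407, -0.2981, 0.2499]
orientation: [-0.823, 1.57, -0.995]
force: [1.3, 0.2, 0.1]
finger_gap: 0.0102
```

Request:
{"method": "servo_tool", "body": {"moves": [[0.05,0.25,0,0,0,0,-1],[0.1,0.5,0,0,0,0,-1],[0.15,0.75,0,0,0,0,-1],[0.2,1,0,0,0,0,-1]]}}

```text
time: 1.7
position: [0.4702, -0.1479, 0.2498]
orientation: [-0.092, 1.57, -0.27]
force: [-0.2, 0.1, -0.5]
finger_gap: 0.0003
```

Request:
{"method": "servo_tool", "body": {"moves": [[0,0.25,-0.1,0,0,0,-1],[0,0.5,-0.2,0,0,0,-1],[0,0.75,-0.3,0,0,0,-1],[0,1,-0.4,0,0,0,-1]]}}

```text
time: 2.1
position: [0.47, 0.002, 0.1894]
orientation: [0.223, 1.57, 0.046]
force: [1.7, 0.3, -0.5]
finger_gap: 0.0001
```

```bash
python3 -c "
from h import *
o,R=cur();print(o['time'],o['position'],o['joints'].round(2),o['finger_gap'],turn(R,Rtgt(1.397,1))/2/np.pi)
p=np.array([.4955,.2035,.15])-o['position'];print(p/.15)
c=cam('top');save(c,'top2.png');"
```

```text
2.1 [0.4700246  0.00203677 0.18935824] [ 0.14  0.61 -0.37  2.08  0.43  0.52 -0.73] 9.79251215167756e-05 [-5.96046117e-06  1.25602229e-04  6.08647416e-04]
[ 0.16983601  1.34308823 -0.2623883 ]
```

View pics/top2.png

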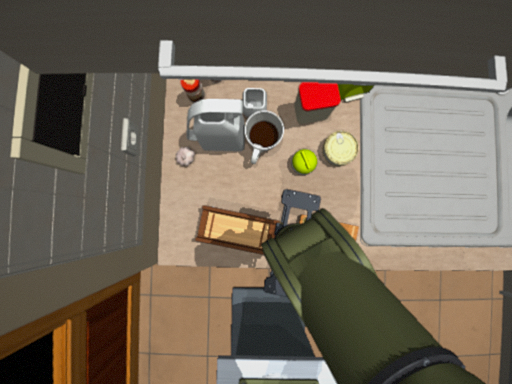

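Request:
{"method": "servo_tool", "body": {"moves": [[0.04,0.28,-0.05,0,0,0,-1],[0.08,0.56,-0.1,0,0,0,-1],[0.12,0.8,-0.16,0,0,0,-1],[0.18,1,-0.2,0,0,0,-1]]}}

```text
time: 2.55
position: [0.4967, 0.1531, 0.1594]
orientation: [2.32, 1.57, 2.145]
force: [0.1, 0.4, -0.5]
finger_gap: 0.0008
```

Request:
{"method": "servo_tool", "body": {"moves": [[0,0.2,-0.03,0,0,0,-1],[0,0.4,-0.06,0,0,0,-1],[0,0.4,-0.06,0,0,0,-1]]}}

```text
time: 2.85
position: [0.4964, 0.2166, 0.1506]
orientation: [1.617, 1.566, 1.447]
force: [1.0, -0.1, 0.6]
finger_gap: 0.0002
```

```bash
python3 -c "
from h import *
o,R=cur();print(o['time'],o['position'],o['joints'].round(2),o['finger_gap'],turn(R,Rtgt(1.397,1))/2/np.pi)
p=np.array([.497,.212,.060])-o['position'];print(p/.15)
c=cam('top');save(c,'top3.png',(160,130,360,280),4);c=cam('scene');save(c,'scene3.png')"
```

```text
2.85 [0.49644685 0.21657019 0.15064197] [-0.31  0.74 -0.31  1.91  0.39  0.55 -1.05] 0.00018179316095955897 [-7.85590069e-04  9.90547076e-05 -5.63111300e-04]
[ 0.00368765 -0.03046795 -0.6042798 ]
```

View pics/top3.png

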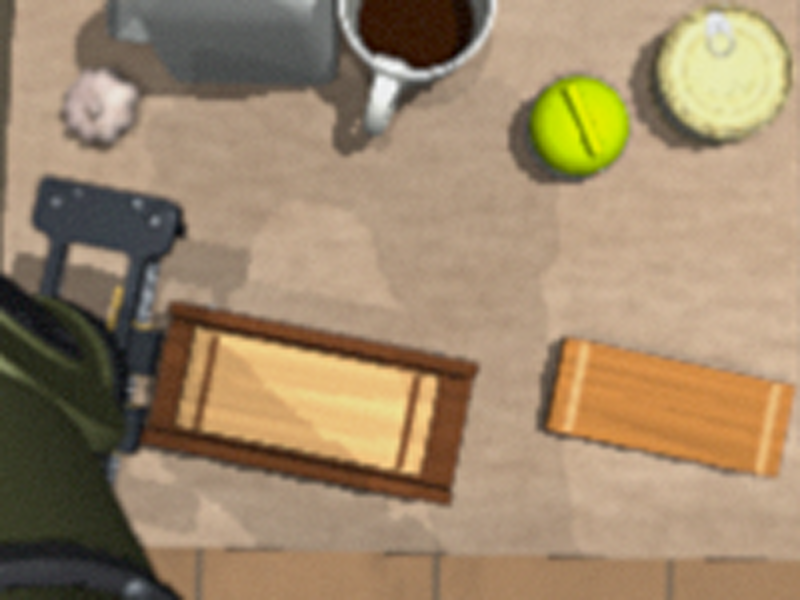

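View pics/scene3.png

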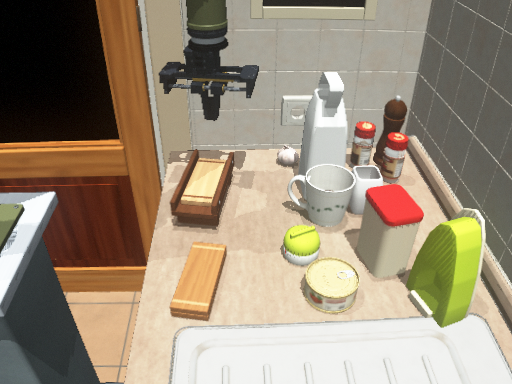

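Request:
{"method": "servo_tool", "body": {"moves": [[0,0,-0.2,0,0,0,-1],[0,0,-0.4,0,0,0,-1],[0,0,-0.55,0,0,0,-1],[0,0,-0.6,0,0,0,-1],[0,0,-0.6,0,0,0,-1]]}}

```text
time: 3.45
position: [0.4967, 0.2091, 0.0602]
orientation: [-2.039, 1.569, -2.218]
force: [-0.1, 0.4, 0.2]
finger_gap: 0.0002
```

```bash
python3 -c "
from h import *
o,R=cur();print(o['time'],o['position'],o['force'],turn(R,Rtgt(1.397,1))/2/np.pi)
c=cam('scene');save(c,'scene4.png',(140,60,290,240),4)
c=cam('top');save(c,'top4.png',(180,180,340,270),4)"
```

```text
3.45 [0.49672634 0.20908856 0.06020895] [-0.0808163   0.39883523  0.17970066] [ 0.00029061 -0.00021842  0.00076881]
```

View pics/scene4.png

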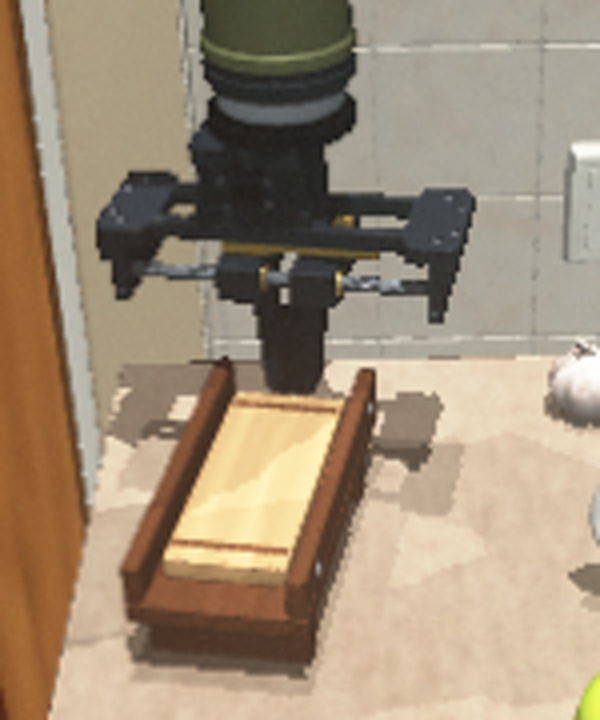

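View pics/top4.png

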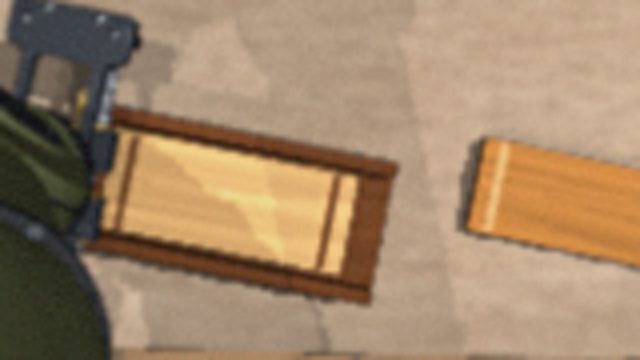

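Request:
{"method": "servo_tool", "body": {"moves": [[-0.012,-0.066,0,0,0,0,-1],[-0.021,-0.12,0,0,0,0,-1],[-0.03,-0.17,0,0,0,0,-1],[-0.039,-0.22,0,0,0,0,-1],[-0.048,-0.27,0,0,0,0,-1]]}}

```text
time: 4.05
position: [0.4897, 0.1694, 0.061]
orientation: [0.398, 1.57, 0.221]
force: [0.0, -0.2, -0.2]
finger_gap: 0.0001
```

Request:
{"method": "servo_tool", "body": {"moves": [[-0.009,-0.053,0,0,0,0,-1],[-0.018,-0.106,0,0,0,0,-1],[-0.028,-0.159,0,0,0,0,-1],[-0.037,-0.212,0,0,0,0,-1],[-0.044,-0.25,0,0,0,0,-1]]}}

```text
time: 4.55
position: [0.4829, 0.1317, 0.0607]
orientation: [-1.849, 1.57, -2.027]
force: [-0.7, 0.5, 0.5]
finger_gap: 0.0003
```

```bash
python3 -c "
from h import *
o,R=cur();print(o['time'],o['position'],o['force'],turn(R,Rtgt(1.397,1))/2/np.pi)
c=cam('scene');save(c,'scene5.png',(140,60,290,240),4)
c=cam('top');save(c,'top5.png',(180,180,340,270),4)"
```

```text
4.55 [0.48291192 0.13166654 0.06068794] [-0.71134027  0.53734157  0.48470614] [ 7.97207141e-05 -3.89050194e-05  6.24004916e-04]
```

View pics/scene5.png

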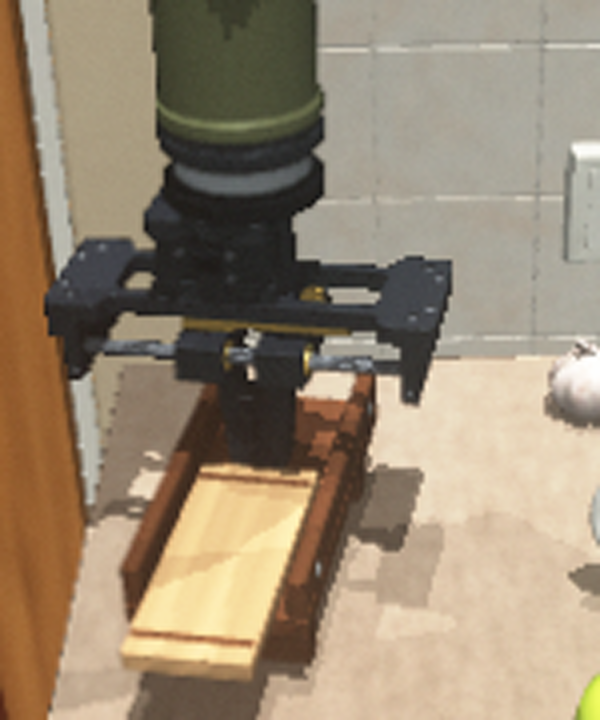

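View pics/top5.png

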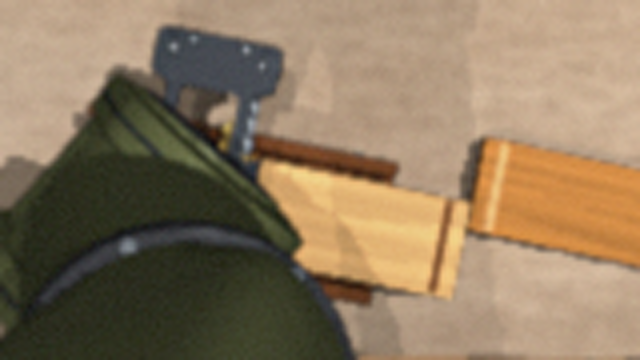

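```bash
cat >> h.py <<'E'
RC=np.array([.480,.111]); RU=np.array([np.cos(1.397),np.sin(1.397)]); RV=np.array([-RU[1],RU[0]])
def loc(P): d=np.atleast_2d(P)[:,:2]-RC; return np.c_[d@RU,d@RV]
E
python3 - <<'E'
from h import *
c=cam('top');s=cam('scene')
P=onz(c,np.array([180,180])+(np.array([(469,200),(449,298)])+.5)/4-.5,.057);print(P,loc(P))
P=onz(s,np.array([140,60])+(np.array([(255,668),(123,655)])+.5)/4-.5,.057);print(P,loc(P))
P=onz(s,np.array([140,60])+(np.array([(320,474),(206,465)])+.5)/4-.5,.057);print(P,loc(P))
print(loc([[.4829,.1317]]))
E
```

```text
[[ 0.48363262 -0.03288946  0.057     ]
 [ 0.42451757 -0.02197886  0.057     ]] [[-0.14109366 -0.02845965]
 [-0.14056976  0.03165154]]
[[ 0.4877394  -0.03379978  0.057     ]
 [ 0.42921425 -0.02312906  0.057     ]] [[-0.14128011 -0.03266199]
 [-0.14089047  0.02682672]]
[[0.51313567 0.11369249 0.057     ]
 [0.45535465 0.12385103 0.057     ]] [[ 0.00838184 -0.0321709 ]
 [ 0.00839569  0.02649631]]
[[0.02088964 0.00072319]]
```

Request:
{"method": "servo_tool", "body": {"moves": [[-0.006,-0.035,0,0,0,0,-1],[-0.011,-0.07,0,0,0,0,-1],[-0.016,-0.095,0,0,0,0,-1],[-0.019,-0.107,0,0,0,0,-1],[-0.019,-0.107,0,0,0,0,-1]]}}

```text
time: 5.25
position: [0.4801, 0.1161, 0.0607]
orientation: [-1.909, 1.57, -2.087]
force: [-0.1, -0.2, -0.4]
finger_gap: 0.0004
```

Request:
{"method": "servo_tool", "body": {"moves": [[0.006,0.035,0,0,0,0,-1],[0.011,0.06,0.2,0,0,0,-1],[0.011,0.06,0.5,0,0,0,0],[0.011,0.06,0.7,0,0,0,1],[0.011,0.06,0.7,0,0,0,1]]}}

```text
time: 5.75
position: [0.4842, 0.1272, 0.1693]
orientation: [0.606, 1.563, 0.429]
force: [0.3, 0.4, -0.0]
finger_gap: 0.0226
```

```bash
python3 -c "
from h import *
o,R=cur();print(o['time'],o['position'],o['force'],turn(R,Rtgt(1.397,1))/2/np.pi)
c=cam('scene');save(c,'scene6.png',(140,60,290,240),4)
c=cam('top');save(c,'top6.png',(180,180,340,270),4)"
```

```text
5.75 [0.4841569  0.12720195 0.16927018] [ 0.29427658  0.37734485 -0.00386643] [-0.00052079  0.00113489  0.00050485]
```

View pics/scene6.png

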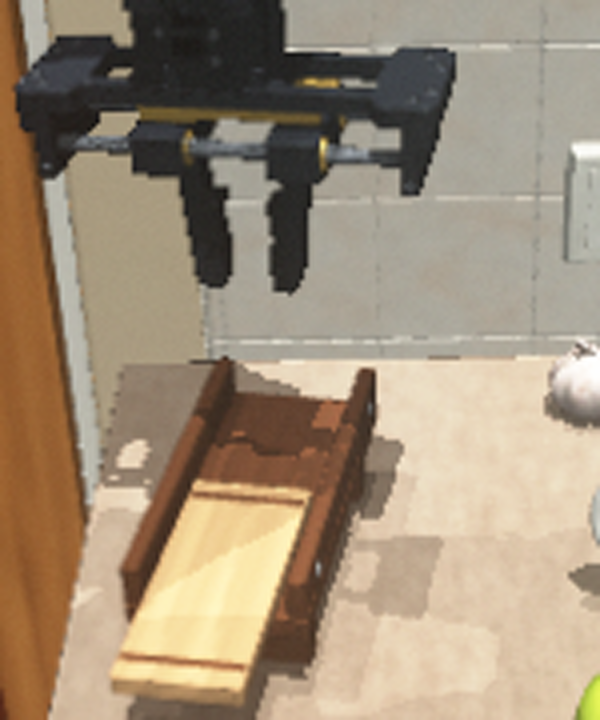

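View pics/top6.png

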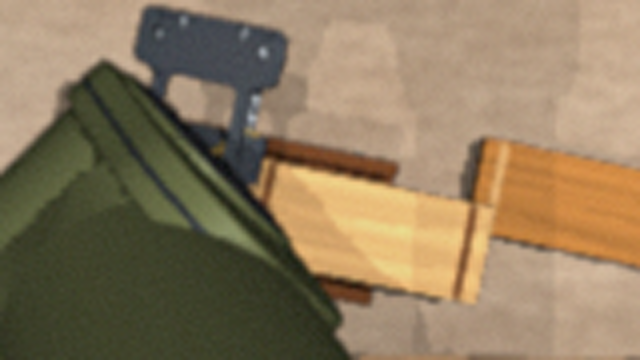

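```bash
python3 - <<'E'
from h import *
c=cam('top');s=cam('scene')
P=onz(c,np.array([180,180])+(np.array([(495,206),(475,303)])+.5)/4-.5,.057);print(P,loc(P))
Q=onz(s,np.array([140,60])+(np.array([(244,694),(113,681),(196,483),(312,493)])+.5)/4-.5,.057);print(Q,loc(Q),Q.mean(0))
d=(Q[2]-Q[1]+Q[3]-Q[0]);print('yaw',np.arctan2(d[1],d[0]))
o,R=cur()
for f in [(-.128)]:
  p=RC+f*RU; print(p,(np.r_[p,.058]-o['position'])/.15)
E
```

```text
[[ 0.48035968 -0.04871689  0.057     ]
 [ 0.42183439 -0.03773639  0.057     ]] [[-0.15724862 -0.02797294]
 [-0.15655389  0.03156947]]
[[ 0.48383727 -0.05064189  0.057     ]
 [ 0.42671015 -0.04035674  0.057     ]
 [ 0.45149895  0.10809639  0.057     ]
 [ 0.50951523  0.09731195  0.057     ]] [[-0.15854327 -0.03173102]
 [-0.15829164  0.02631404]
 [-0.00778835  0.02756959]
 [-0.00837799 -0.03143757]] [0.4678904  0.02860243 0.057     ]
yaw 1.4021518219617959
[ 0.45786589 -0.01507173] [-0.15590031 -0.93723463 -0.71175287]
```

Request:
{"method": "servo_tool", "body": {"moves": [[-0.04,-0.25,0,0,0,0,1],[-0.08,-0.5,0,0,0,0,1],[-0.12,-0.75,0,0,0,0,1],[-0.156,-0.937,0,0,0,0,1],[-0.156,-0.937,0,0,0,0,1]]}}

```text
time: 6.45
position: [0.456, -0.0198, 0.1641]
orientation: [-2.391, 1.564, -2.575]
force: [0.4, -0.9, -0.1]
finger_gap: 0.0783
```

Request:
{"method": "servo_tool", "body": {"moves": [[0,0,-0.1,0,0,0,1],[0,0,-0.2,0,0,0,1],[0,0,-0.3,0,0,0,1],[0,0,-0.3,0,0,0,1]]}}

```text
time: 6.85
position: [0.4572, -0.0139, 0.1186]
orientation: [-2.971, 1.566, 3.137]
force: [0.3, -0.3, -0.1]
finger_gap: 0.0879
```

```bash
python3 -c "
from h import *
o,R=cur();print(o['time'],o['position'],o['force'],o['finger_gap'],turn(R,Rtgt(1.397,1))/2/np.pi)
print((np.array([.458,-.015,.057])-o['position'])/.15)
c=cam('scene');save(c,'scene7.png',(140,60,290,240),4)"
```

```text
6.85 [ 0.45720101 -0.01387199  0.11861807] [ 0.33771467 -0.2621822  -0.05292655] 0.08792061183739981 [-3.03086048e-06 -7.34561933e-04  2.21683124e-04]
[ 0.0053266  -0.00752005 -0.41078715]
```

View pics/scene7.png

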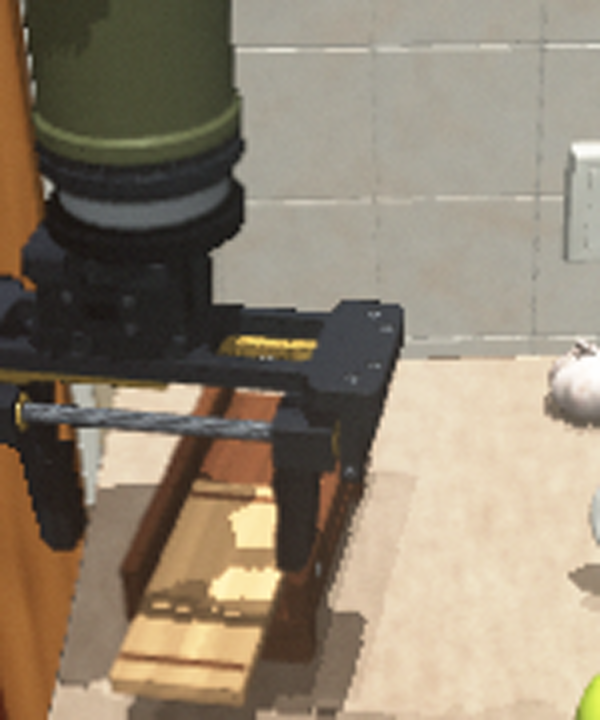

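```bash
python3 - <<'E'
from h import *
s=cam('scene')
P=onz(s,np.array([140,60])+(np.array([(62,548),(293,570)])+.5)/4-.5,.1076);print(P,loc(P))
E
```

```text
[[ 0.40720711 -0.01141641  0.1076    ]
 [ 0.50670785 -0.03032484  0.1076    ]] [[-0.1331598   0.05052771]
 [-0.13457744 -0.05074378]]
```

Request:
{"method": "servo_tool", "body": {"moves": [[0.01,0,-0.12,0,0,0,1],[0.01,-0.005,-0.25,0,0,0,1],[0.01,-0.005,-0.36,0,0,0,1],[0.01,-0.005,-0.41,0,0,0,1],[0.01,-0.005,-0.41,0,0,0,1]]}}

```text
time: 7.45
position: [0.4599, -0.0153, 0.0589]
orientation: [-2.868, 1.57, -3.045]
force: [0.2, 0.1, 0.1]
finger_gap: 0.0881
```

```bash
python3 -c "
from h import *
o,R=cur();print(o['time'],o['position'],o['force'],o['finger_gap'],turn(R,Rtgt(1.397,1))/2/np.pi)
c=cam('scene');save(c,'scene8.png',(120,80,270,260),4)"
```

```text
7.45 [ 0.45991304 -0.01526439  0.05890677] [0.17215853 0.11647021 0.1344431 ] 0.0880825395765788 [ 1.19808692e-05 -1.21885660e-04  4.23897342e-04]
```

View pics/scene8.png

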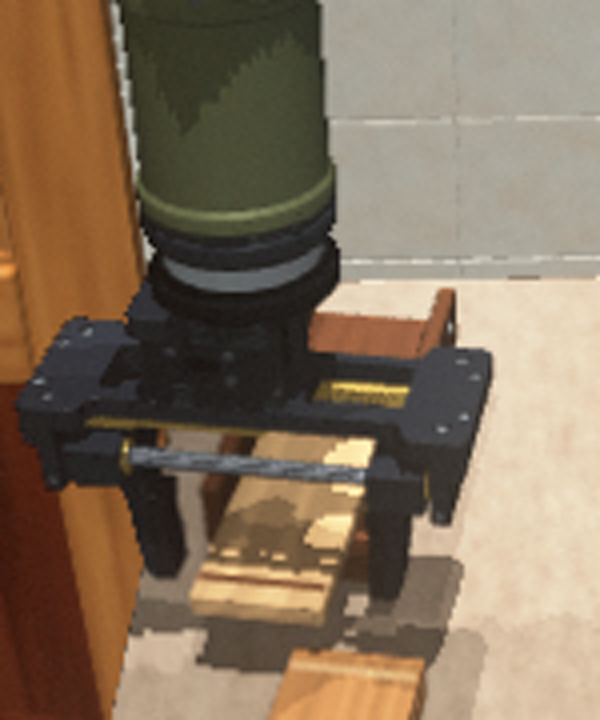

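Request:
{"method": "servo_tool", "body": {"moves": [[0,0,-0.012,0,0,0,1],[0,0,-0.012,0,0,0,0.5],[0,0,-0.012,0,0,0,0],[0,0,-0.012,0,0,0,-1],[0,0,-0.012,0,0,0,-1]]}}

```text
time: 8.0
position: [0.4601, -0.0157, 0.0576]
orientation: [0.112, 1.57, -0.066]
force: [-0.1, -0.6, 0.7]
finger_gap: 0.0599
```

Request:
{"method": "servo_tool", "body": {"moves": [[0,0,0,0,0,0,-1],[0,0,0,0,0,0,-1],[0,0,0,0,0,0,-1]]}}

```text
time: 8.3
position: [0.4601, -0.0158, 0.0575]
orientation: [-0.514, 1.571, -0.691]
force: [-0.3, -0.8, 1.5]
finger_gap: 0.0598
```

```bash
python3 -c "
from h import *
o,R=cur();print(o['time'],o['position'],o['force'],o['finger_gap'],turn(R,Rtgt(1.397,1))/2/np.pi)
c=cam('scene');save(c,'scene9.png',(120,80,270,260),4)"
```

```text
8.3 [ 0.46007284 -0.01576328  0.05750743] [-0.29759617 -0.77987181  1.49844126] 0.05982207416377833 [2.45065907e-05 2.97089614e-05 5.57045547e-04]
```

View pics/scene9.png

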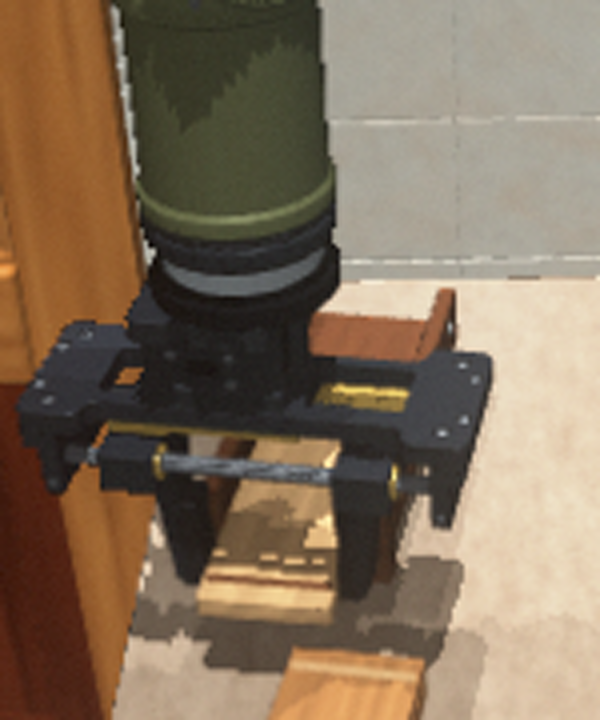

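Request:
{"method": "servo_tool", "body": {"moves": [[0,0,0.04,0,0,0,-1],[0,0,0.12,0,0,0,-1],[0,0,0.22,0,0,0,-1],[0,0,0.34,0,0,0,-1],[0,0,0.46,0,0,0,-1]]}}

```text
time: 8.85
position: [0.4597, -0.0157, 0.1273]
orientation: [-2.672, 1.57, -2.849]
force: [0.3, 0.1, -0.7]
finger_gap: 0.0597
```

Request:
{"method": "servo_tool", "body": {"moves": [[0,0,0.06,0,0,0,-1],[0,0,0.08,0,0,0,-1],[0,0,0.08,0,0,0,-1]]}}

```text
time: 9.15
position: [0.4601, -0.0158, 0.1385]
orientation: [0.286, 1.57, 0.109]
force: [0.6, 0.4, 0.4]
finger_gap: 0.0596
```

```bash
python3 -c "
from h import *
o,R=cur();print(o['time'],o['position'],o['force'],o['ft_torque'],o['finger_gap'],turn(R,Rtgt(1.397,1))/2/np.pi)
c=cam('scene');save(c,'scene10.png',(120,50,270,230),4)
c=cam('top');save(c,'top10.png',(180,150,380,290),4)"
```

```text
9.15 [ 0.46005704 -0.01575207  0.13852998] [0.58932927 0.42360297 0.40475956] [-0.06378822 -0.10715356  0.01257201] 0.059636771242930084 [-7.01450944e-06  6.32403587e-05  5.73205263e-04]
```

View pics/scene10.png

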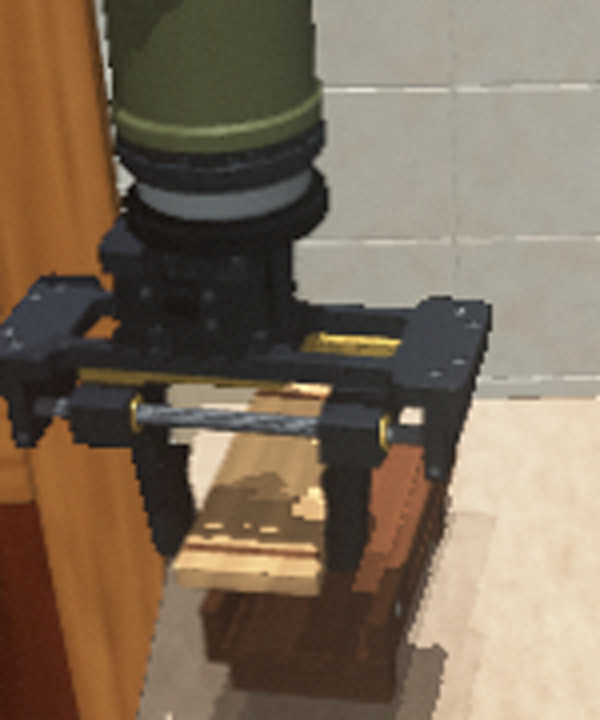

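View pics/top10.png

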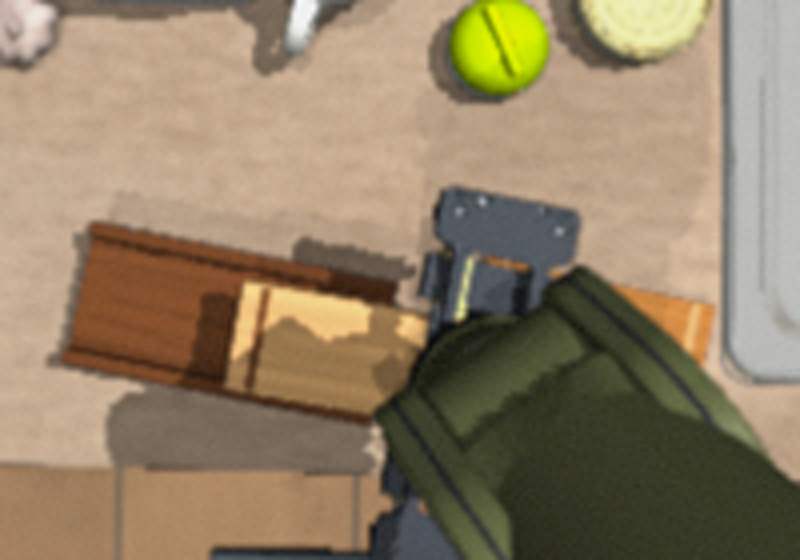

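```bash
python3 - <<'E'
from h import *
c=cam('top');s=cam('scene')
for z in(.12,.13,.138,.145):
  P=onz(c,np.array([180,150])+(np.array([(246,282),(224,390)])+.5)/4-.5,z)
  Q=onz(s,np.array([120,50])+(np.array([(322,571),(173,566)])+.5)/4-.5,z);
  print(z,'rear',P.mean(0).round(4),loc(P).round(4).tolist(),np.linalg.norm(P[1]-P[0]),'front',Q.mean(0).round(4),loc(Q).round(4).tolist(),np.linalg.norm(Q[1]-Q[0]))
  S=onz(s,np.array([120,50])+(np.array([(333,386),(258,380)])+.5)/4-.5,z);print(loc(S).round(4).tolist())
print(loc([[.46006,-.0158]]))
E
```

```text
0.12 rear [0.4739 0.1049 0.12  ] [[-0.0071, -0.0257], [-0.0071, 0.0356]] 0.06132061839318724 front [ 0.4538 -0.0159  0.12  ] [[-0.1269, -0.0279], [-0.1321, 0.0356]] 0.06366960758862295
[[0.023, 0.0016], [0.0237, 0.0396]]
0.13 rear [0.4744 0.1044 0.13  ] [[-0.0075, -0.0259], [-0.0075, 0.0346]] 0.060548539827956084 front [ 0.456  -0.0296  0.13  ] [[-0.1401, -0.0316], [-0.1451, 0.0304]] 0.062245317350857705
[[0.0065, -0.0028], [0.0072, 0.0344]]
0.138 rear [0.4748 0.104  0.138 ] [[-0.0078, -0.0261], [-0.0078, 0.0338]] 0.059930876975771215 front [ 0.4576 -0.0405  0.138 ] [[-0.1506, -0.0346], [-0.1556, 0.0263]] 0.06110588516064548
[[-0.0067, -0.0064], [-0.006, 0.0302]]
0.145 rear [0.4752 0.1036 0.145 ] [[-0.0081, -0.0262], [-0.0081, 0.0332]] 0.05939042198010946 front [ 0.4591 -0.0501  0.145 ] [[-0.1598, -0.0373], [-0.1647, 0.0227]] 0.06010888199420986
[[-0.0183, -0.0094], [-0.0176, 0.0265]]
[[-0.12833789 -0.00228699]]
```

Request:
{"method": "servo_tool", "body": {"moves": [[0.01,-0.1,0,0,0,0,-1],[0.03,-0.3,0,0,0,0,-1],[0.05,-0.5,0,0,0,0,-1],[0.07,-0.7,0,0,0,0,-1],[0.085,-0.87,0,0,0,0,-1]]}}

```text
time: 9.85
position: [0.4724, -0.1478, 0.1378]
orientation: [-2.743, 1.57, -2.921]
force: [-0.8, 0.3, -0.8]
finger_gap: 0.0598
```

Request:
{"method": "servo_tool", "body": {"moves": [[0.011,-0.08,-0.05,0,0,0,-1],[0.011,-0.093,-0.2,0,0,0,-1],[0.011,-0.093,-0.37,0,0,0,-1],[0.011,-0.093,-0.5,0,0,0,-1],[0.011,-0.093,-0.55,0,0,0,-1]]}}

```text
time: 10.35
position: [0.4733, -0.1587, 0.0537]
orientation: [2.952, 1.567, 2.776]
force: [0.1, 0.6, -0.1]
finger_gap: 0.0596
```

Request:
{"method": "servo_tool", "body": {"moves": [[0,0,0,0,0,0,-1],[0,0,0,0,0,0,-1]]}}

```text
time: 10.55
position: [0.4747, -0.1596, 0.0562]
orientation: [0.695, 1.57, 0.519]
force: [0.2, 0.1, -0.5]
finger_gap: 0.0597
```

```bash
python3 -c "
from h import *
o,R=cur();print(o['time'],o['position'],o['force'],o['ft_torque'],o['finger_gap'],turn(R,Rtgt(1.39,1))/2/np.pi)
c=cam('scene');save(c,'scene11.png',(120,180,270,330),4)
c=cam('top');save(c,'top11.png',(230,170,430,290),4)"
```

```text
10.55 [ 0.47470342 -0.15960036  0.05617987] [ 0.22267985  0.08086089 -0.49426743] [-0.11532103 -0.07276809  0.04067781] 0.05968784466622008 [-3.03692964e-05  5.34969910e-05 -7.05610297e-04]
```

View pics/scene11.png

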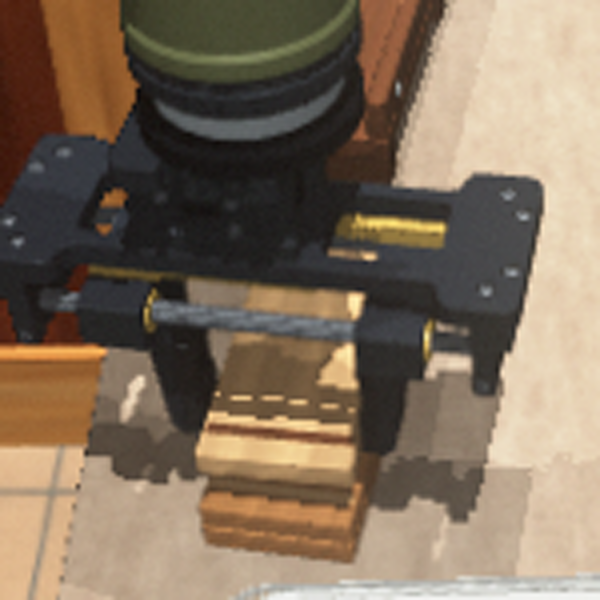

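View pics/top11.png

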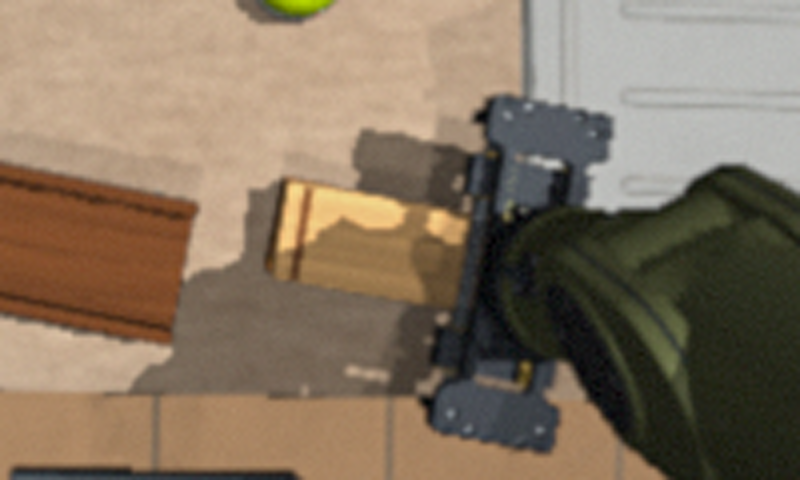

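```bash
python3 -c "
from h import *
c=cam('scene');save(c,'scene12.png',(160,270,225,325),12)
c=cam('top');save(c,'top12.png',(290,205,350,255),12)"
```

View pics/scene12.png

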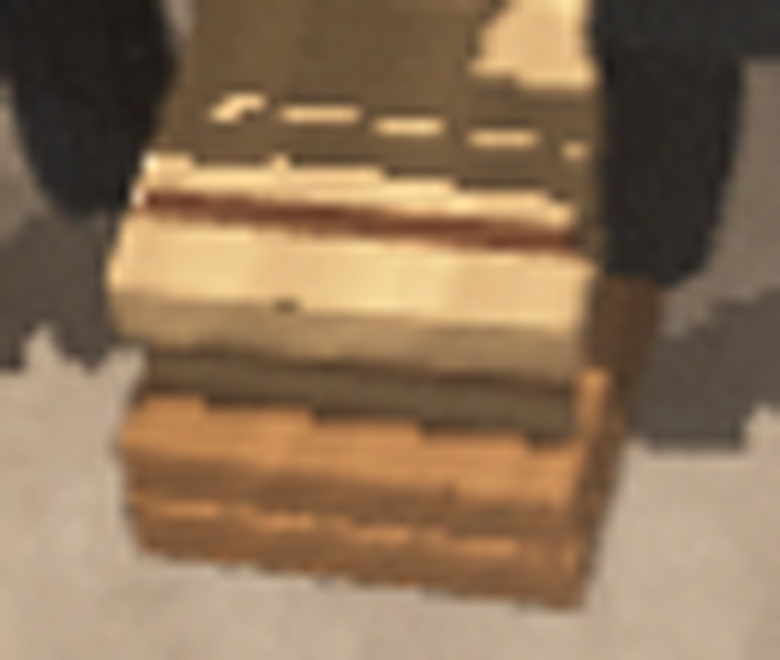

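View pics/top12.png

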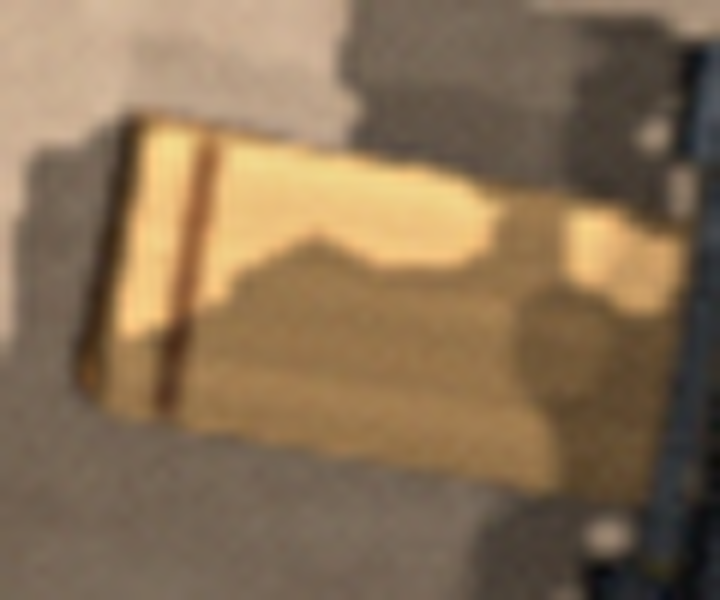

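```bash
python3 - <<'E'
from h import *
s=cam('scene');c=cam('top')
f=lambda p,o: np.array(o)+(np.array(p,float)+.5)/12-.5
def pr(n,cam_,p,o,z):
    P=onz(cam_,f(p,o),z);d=P[0]-P[1];print(n,P[:,:2].round(4).tolist(),'mid',P.mean(0)[:2].round(4),np.linalg.norm(d).round(4),'yaw',(np.arctan2(d[1],d[0])+np.pi/2).round(3))
pr('held bottom',s,[(580,382),(122,343)],(160,270),.0437)
pr('held top',s,[(587,330),(109,290)],(160,270),.0557)
pr('stack bot',s,[(580,607),(137,553)],(160,270),0.0)
pr('stack mid',s,[(583,556),(130,505)],(160,270),0.012)
pr('top held rear',c,[(135,110),(88,400)],(290,205),.0557)
S=lambda p:np.array([150,140])+(np.array(p,float)+.5)/3-.5
P=onz(s,S([(178,524),(60,502)]),.024);print('stack top front, old',P.mean(0))
P=onz(s,S([(178,541),(62,517)]),.0);print('stack bot front, old',P.mean(0),P)
E
```

```text
held bottom [[0.5006, -0.189], [0.4431, -0.1811]] mid [ 0.4718 -0.1851] 0.0581 yaw 1.435
held top [[0.5023, -0.1909], [0.443, -0.1828]] mid [ 0.4726 -0.1869] 0.0598 yaw 1.435
stack bot [[0.498, -0.1898], [0.4398, -0.1795]] mid [ 0.4689 -0.1846] 0.0591 yaw 1.396
stack mid [[0.4991, -0.191], [0.4404, -0.1812]] mid [ 0.4698 -0.1861] 0.0595 yaw 1.406
top held rear [[0.5223, -0.0419], [0.4637, -0.0334]] mid [ 0.493  -0.0376] 0.0592 yaw 1.428
stack top front, old [ 0.47110325 -0.18973242  0.024     ]
stack bot front, old [ 0.46889713 -0.18093336  0.        ] [[ 0.49969731 -0.18957279  0.        ]
 [ 0.43809694 -0.17229394  0.        ]]
```

```bash
python3 -c "
import cv2
a=cv2.imread('pics/top0.png');cv2.imwrite('pics/z1.png',cv2.resize(a[205:255,290:365],None,fx=10,fy=10,interpolation=cv2.INTER_CUBIC))
a=cv2.imread('pics/scene0.png');cv2.imwrite('pics/z2.png',cv2.resize(a[235:325,165:235],None,fx=6,fy=6,interpolation=cv2.INTER_CUBIC))"
```

```text
(no output)
```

View pics/z1.png

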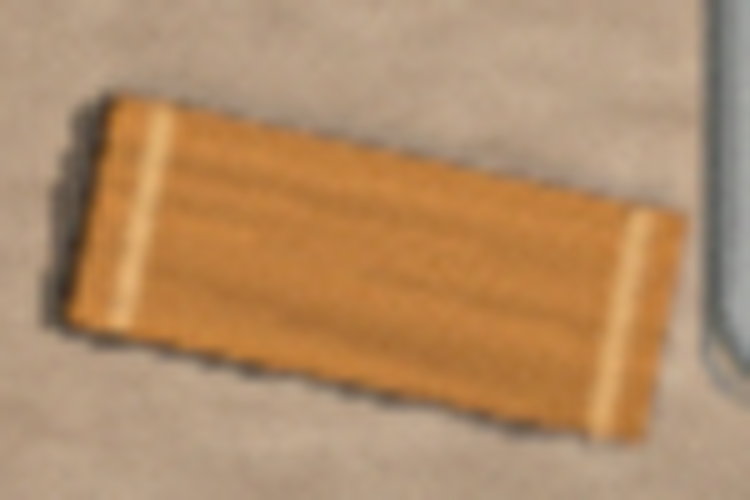

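View pics/z2.png

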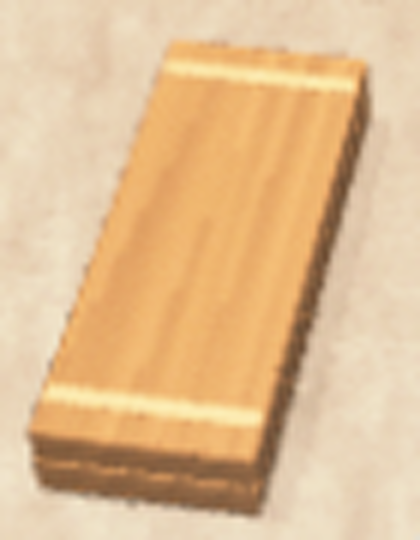

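```bash
python3 - <<'E'
from h import *
s=cam('scene');c=cam('top')
def pr(n,cam_,p,o,k,z):
    P=onz(cam_,np.array(o)+(np.array(p,float)+.5)/k-.5,z); e=np.roll(P,-1,0)-P
    print(n,P[:,:2].round(4).tolist(),'c',P.mean(0)[:2].round(4),'L',np.linalg.norm(e,axis=1).round(4),'yaw mod90',(np.arctan2(e[:,1],e[:,0])%(np.pi/2)).round(3))
pr('stack top',c,[(108,95),(688,210),(648,441),(68,325)],(290,205),10,.024)
pr('stack scene',s,[(170,42),(366,62),(262,468),(32,438)],(165,235),6,.024)
pr('stack scene bot',s,[(262,515),(40,487)],(165,235),6,0)
pr('held top',c,[(135,110),(690,235),(540,490),(88,400)],(290,205),12,.0557)
pr('held top shallow',c,[(135,110),(480,180)],(290,205),12,.0557)
E
```

```text
stack top [[0.5217, -0.0447], [0.4958, -0.1928], [0.4375, -0.1832], [0.4639, -0.0357]] c [ 0.4797 -0.1141] L [0.1503 0.0591 0.1498 0.0585] yaw mod90 [1.398 1.407 1.394 1.416]
stack scene [[0.4671, -0.0355], [0.5253, -0.0462], [0.5002, -0.1942], [0.4413, -0.183]] c [ 0.4835 -0.1147] L [0.0592 0.1502 0.0599 0.1497] yaw mod90 [1.39  1.403 1.383 1.398]
stack scene bot [[0.4986, -0.1903], [0.4403, -0.1797]] c [ 0.4694 -0.185 ] L [0.0593 0.0593] yaw mod90 [1.391 1.391]
held top [[0.5223, -0.0419], [0.4994, -0.1556], [0.4474, -0.1255], [0.4637, -0.0334]] c [ 0.4832 -0.0891] L [0.116  0.0601 0.0935 0.0592] yaw mod90 [1.372 1.047 1.395 1.428]
held top shallow [[0.5223, -0.0419], [0.5097, -0.1123]] c [ 0.516  -0.0771] L [0.0716 0.0716] yaw mod90 [1.394 1.394]
```

Request:
{"method": "servo_tool", "body": {"moves": [[-0.008,-0.013,0,0,0,0,-1],[-0.008,-0.013,-0.04,0,0,0,-1],[-0.008,-0.013,-0.08,0,0,0,-1],[-0.008,-0.013,-0.11,0,0,0,-1],[-0.008,-0.013,-0.12,0,0,0,-1]]}}

```text
time: 11.45
position: [0.4729, -0.1618, 0.0371]
orientation: [-3.14, 1.57, 2.966]
force: [0.4, 0.1, 0.7]
finger_gap: 0.0595
```

Request:
{"method": "servo_tool", "body": {"moves": [[0,0,-0.004,0,0,0,-1],[0,0,-0.008,0,0,0,-1],[0,0,-0.008,0,0,0,-1]]}}

```text
time: 11.75
position: [0.4733, -0.162, 0.0368]
orientation: [0.24, 1.571, 0.063]
force: [-0.1, 0.1, -0.7]
finger_gap: 0.0594
```

```bash
python3 -c "
from h import *
o,R=cur();print(o['time'],o['position'],o['force'],o['ft_torque'],o['finger_gap'],turn(R,Rtgt(1.397,1))/2/np.pi)
c=cam('scene');save(c,'scene13.png',(160,270,225,325),12)
c=cam('top');save(c,'top13.png',(280,195,350,255),10)"
```

```text
11.75 [ 0.47331745 -0.16201749  0.03679429] [-0.05058784  0.09381586 -0.72441032] [ 0.00488161 -0.02906564  0.00271992] 0.05935696200706258 [-2.65590196e-06  4.11062135e-05  5.20850477e-04]
```

View pics/scene13.png

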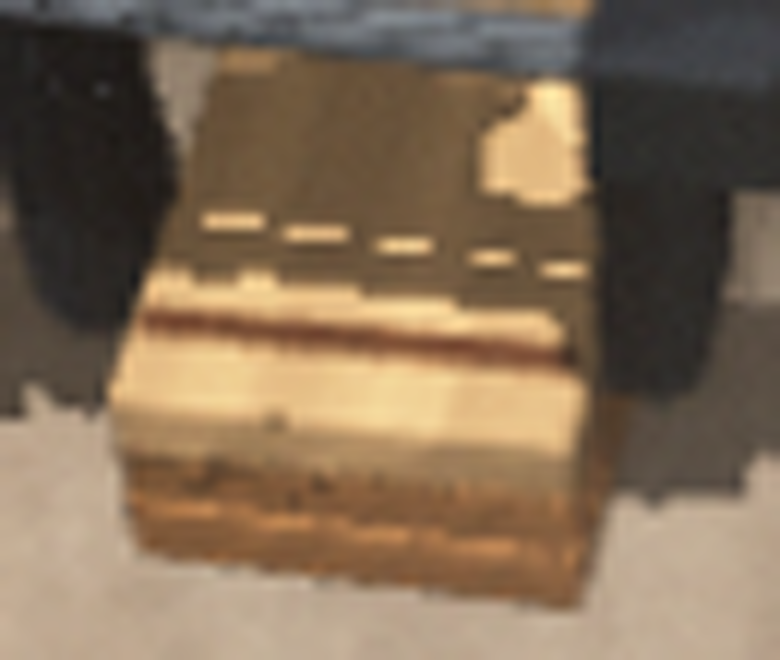

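View pics/top13.png

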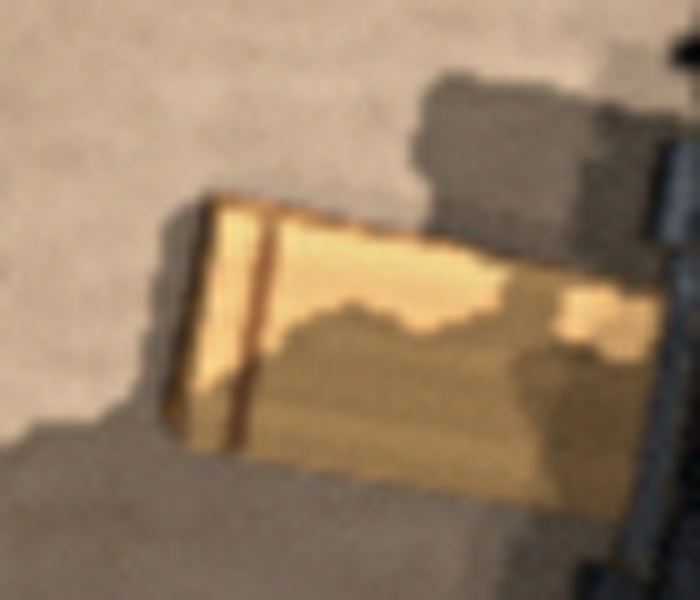

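Request:
{"method": "servo_tool", "body": {"moves": [[0,0,-0.004,0,0,0,-1],[0,0,-0.006,0,0,0,-1],[0,0,-0.006,0,0,0,-1]]}}

```text
time: 12.15
position: [0.4734, -0.1621, 0.0366]
orientation: [-0.324, 1.57, -0.501]
force: [-0.7, 0.5, 7.2]
finger_gap: 0.0598
```

Request:
{"method": "servo_tool", "body": {"moves": [[0,0,0,0,0,0,0.4],[0,0,0,0,0,0,0.5],[0,0,0,0,0,0,0.8],[0,0,0,0,0,0,0.8],[0,0,0,0,0,0,0.8]]}}

```text
time: 12.65
position: [0.4732, -0.1621, 0.0358]
orientation: [2.995, 1.571, 2.817]
force: [-0.1, -0.5, -0.2]
finger_gap: 0.0794
```

```bash
python3 -c "
from h import *
o,R=cur();print(o['time'],o['position'],o['force'],o['ft_torque'],o['finger_gap'])
c=cam('scene');save(c,'scene14.png',(160,260,225,325),9)"
```

```text
12.65 [ 0.47317186 -0.16206397  0.03575377] [-0.08002244 -0.51405548 -0.24174395] [-0.05585461 -0.03826292  0.00735258] 0.07941416081300852
```

View pics/scene14.png

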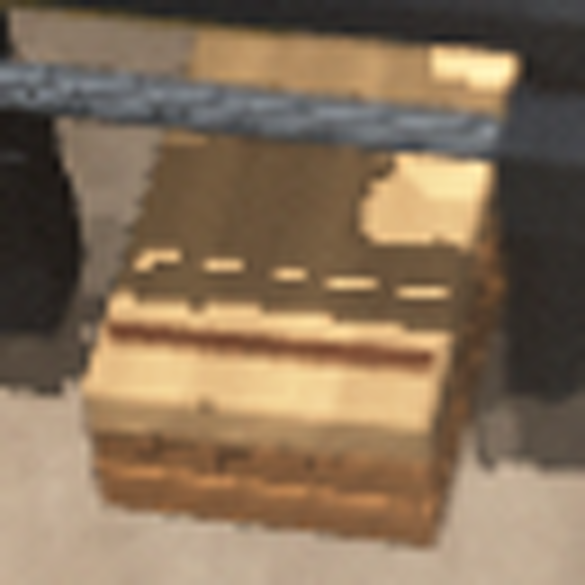

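Request:
{"method": "servo_tool", "body": {"moves": [[0,0,0.05,0,0,0,1],[0,0,0.15,0,0,0,1],[0,0,0.35,0,0,0,1],[0,0,0.6,0,0,0,1],[0,0,0.9,0,0,0,1]]}}

```text
time: 13.2
position: [0.4722, -0.162, 0.172]
orientation: [3.127, 1.568, 2.95]
force: [0.6, -0.9, -0.3]
finger_gap: 0.0883
```

Request:
{"method": "servo_tool", "body": {"moves": [[-0.1,-0.25,0.1,0,0,0,1],[-0.2,-0.5,0.2,0,0,0,1],[-0.3,-0.75,0.3,0,0,0,1],[-0.35,-1,0.35,0,0,0,1]]}}

```text
time: 13.6
position: [0.4191, -0.3138, 0.2251]
orientation: [-1.311, 1.57, -1.488]
force: [0.0, 0.4, 0.1]
finger_gap: 0.088
```

Request:
{"method": "servo_tool", "body": {"moves": [[0,-0.25,0,0,0,0,1],[0,-0.5,0,0,0,0,1],[0,-0.5,0,0,0,0,1]]}}

```text
time: 13.9
position: [0.4185, -0.3934, 0.2234]
orientation: [-1.468, 1.567, -1.655]
force: [-0.1, -0.7, -0.3]
finger_gap: 0.088
```

```bash
python3 -c "
from h import *
o,R=cur();print(o['time'],o['position'],o['force'])
c=cam('scene');save(c,'scene15.png');save(c,'scene15z.png',(160,230,235,325),8)
c=cam('top');save(c,'top15.png');save(c,'top15z.png',(280,195,365,260),9)"
```

```text
13.9 [ 0.4185141  -0.39342529  0.2233865 ] [-0.09478684 -0.68793491 -0.28113074]
```

View pics/scene15z.png

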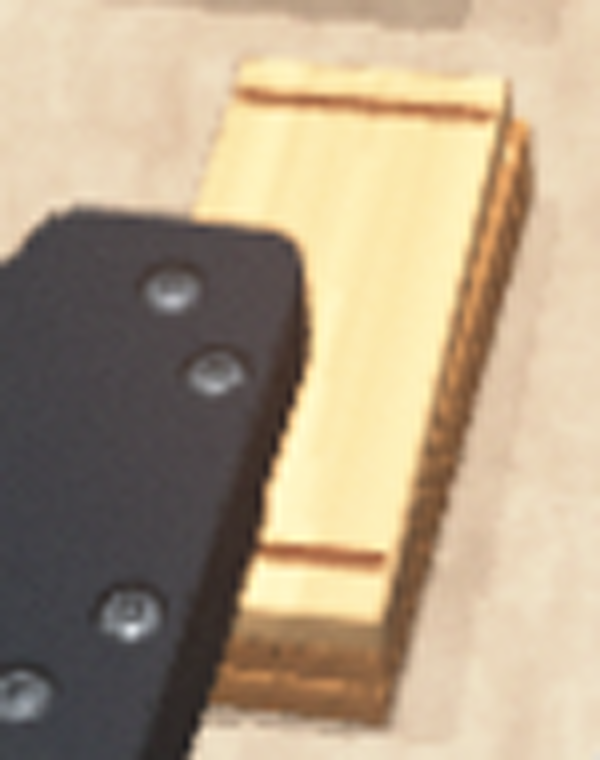

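View pics/top15z.png

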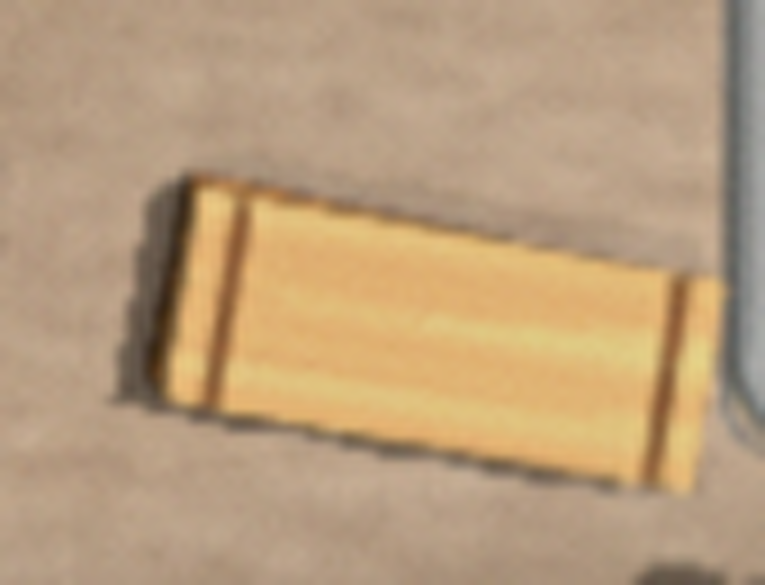

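View pics/top15.png

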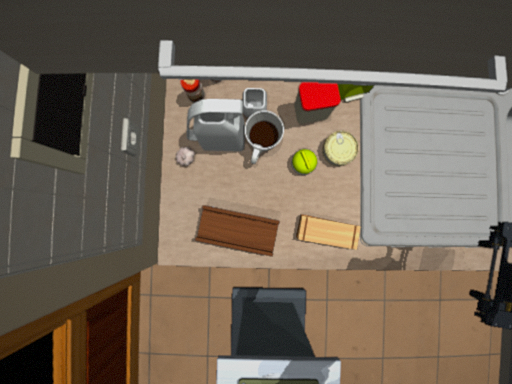

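View pics/scene15.png

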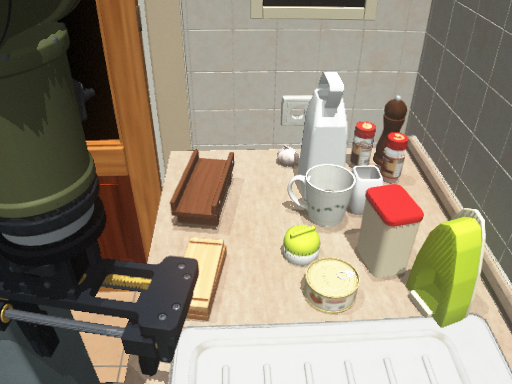

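```bash
python3 - <<'E'
from h import *
s=cam('scene');c=cam('top')
def pr(n,cam_,p,o,k,z):
    P=onz(cam_,np.array(o)+(np.array(p,float)+.5)/k-.5,z); e=np.roll(P,-1,0)-P
    print(n,P[:,:2].round(4).tolist(),'c',P.mean(0)[:2].round(4),'L',np.linalg.norm(e,axis=1).round(4),'yaw',(np.arctan2(e[:,1],e[:,0])%(np.pi/2)).round(3))
pr('pale top',c,[(192,182),(726,283),(694,495),(160,402)],(280,195),9,.036)
pr('pale scene',s,[(240,60),(510,78),(384,624)],(160,230),8,.036)
def q(p,o=(165,235),k=6): return (np.array(o)+(np.array(p)+.5)/k-.5)
# predicted corners of the stack from its original pixels, in the new zoom
for n,p in (('rear right',(366,62)),('front right',(262,468)),('front right bottom',(262,515))):
    print(n,((q(p)-[160,230]+.5)*8-.5).round(0))
E
```

```text
pale top [[0.5198, -0.0446], [0.4951, -0.1941], [0.4364, -0.1857], [0.4593, -0.0369]] c [ 0.4776 -0.1153] L [0.1515 0.0593 0.1506 0.0611] yaw [1.407 1.429 1.418 1.444]
pale scene [[0.4622, -0.0367], [0.5217, -0.0446], [0.4999, -0.1944]] c [ 0.4946 -0.0919] L [0.0601 0.1514 0.1621] yaw [1.439 1.426 0.235]
rear right [528. 123.]
front right [390. 664.]
front right bottom [390. 727.]
```

```bash
python3 -c "
from h import *
a=cv2.imread('pics/top0.png').astype(int);b=cv2.imread('pics/top15.png').astype(int)
d=np.abs(a-b).max(2); print('bystander area changed px',(d[80:195,165:360]>40).sum())
o=bot.get_obs();print(o['time'],o['dq'].round(3),o['force']); print(bot.sign_off())"
```

```text
bystander area changed px 0
14.1 [-0.014 -0.004  0.     0.002  0.004  0.     0.002] [0.33023187 1.16500154 0.37468559]
the job is handed in; nothing more can be done
None
```

The pale board now lies lengthwise on top of the stack, and I handed the job in at 14.1 s. I pushed it along the rack with closed fingers until about 62 mm (over a third) hung over the end nearest the stack. Then I gripped the overhang by its sides, lifted it, carried it over, set it down until I felt contact at about 7 N, and released.

**What the last checks showed:**
- **Fit:** The board is not perfectly square. Its centre is about 2 mm off the stack's and it is turned about 0.02 rad (1°), which leaves a strip of roughly 3 mm of the brown board showing at one rear corner. I left it, because regripping risked disturbing the stack.
- **Stack:** The visible corners of the stack are at the same pixels as before.
- **Bystanders:** The top view shows no change in the area of the timer, mug, tin and garlic.
- **Robot:** The arm was well clear of everything when I handed in.

**Where measurements disagreed:** The two cameras differed by about 4 mm sideways. I used their average for the grasp and approach, and same-camera comparisons for the final placing. While the board was held, its short edges read about 0.03 rad more yaw than the tool and the long edges. I took that as pixel noise, but some of it turned out to be real.

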